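# Clear, turn over and lock a printing plate in its turnover frame

## Task

The printing plate in the turnover frame lies with its plain grey back up and an ink dabber standing on it. Take the dabber off and lower it gently, head down, right to the bottom of the white mug, without dropping or forcing it, so that it stands there by itself; then swing the plate right over about its long axis until it lies level on its stop with the green cut face up, and only then turn the red knob on the post clockwise to its stop to lock the frame. Leave the green tumbler where it is and the mug upright.

Things in the scene. Friction and masses are not known exactly. Their poses are not given: they have to be found in the camera images.
- frame: Turnover frame, bolted down: two dark steel feet (each 170 mm along the frame's x, 34 mm wide) and two aluminium posts with grey bearing heads 250 mm apart along its y. Origin on the table midway between the posts; x away from the robot (roughly), y along the plate's long axis (the swing axis), z up. The swing axis is 120 mm above the origin. The posts' heads are 44 x 32 mm, tops at z 140 mm; the red knob is on the post at +y.
- panel (a joint): Angle of the plate about the swing axis, rad: 0 = level, grey back up, black handle on the frame's +x side (start); 1.571 = on edge, handle on top; 3.142 = level, turned over, green face up, handle on the -x side. The handle travels up and over from +x to -x. Hard stops at 0 and 3.142. The plate is balanced and a stiff bearing (0.22 N m, about 2 N at the handle) holds it at any angle it is left at.
- panel_handle (a point): Middle of the black handle bar of the plate: round bar 10 mm thick, 100 mm long, parallel to the swing axis and 115 mm from it, carried on two thin stays 92 mm apart. Between the bar and the plate's rim is an open gap of 45 mm for a finger. The bar may turn between the fingers, so it can be held from above all the way over. The point's axes turn with the plate.
- panel_middle (a point): Centre of the plate, on the swing axis. The plate with its aluminium rim is 130 mm (across the axis) x 190 mm (along it) x 18 mm; the grey back on which the dabber stands is 4 mm above this point at the start, 5 mm below the rim's top. Axes turn with the plate; its z points out of the grey back.
- lock_knob (a joint): Angle of the red locking knob, rad, clockwise seen from above: starts loose at 0 to 0.12, hard stop at 1.45 = locked. Stays where it is left; turning takes 0.08 N m. At 0 its grip bar lies along the frame's y (the swing axis).
- knob_grip (a point): Centre of the red knob's upright grip bar, on its vertical axis. The bar is 66 mm long, 14 mm thick, 26 mm high (13 mm above and below this point), on a 13 mm steel stud; pinch the bar across its 14 mm from above. There is room for fingertips beside it down to 22 mm below this point. Its y axis runs along the bar and turns with the knob.
- dabber_middle (a point): Middle of the ink dabber, half-way up. The dabber is 150 mm tall: a black round padded head 48 mm wide and 40 mm high at the bottom with a flat foot 38 mm wide, and a turned wooden handle above; its thickest grip, 23 mm wide, is 23 to 67 mm above this point. About 120 g (80 to 170). z points up along it.
- dabber_foot (a point): Centre of the flat underside of the dabber's head, 75 mm below dabber_middle.
- mug_mouth (a point): Centre of the mouth of the white mug, at rim height, 95 mm above the table. The opening is at least 68 mm wide, the mug 93 mm wide with a handle on its -y side that reaches 80 mm from this centre. The mug is loose, 350 g, z up.
- mug_floor (a point): Centre of the mug's inner floor, 87 mm below mug_mouth and 8 mm above the table.
- tumbler: Lime green plastic tumbler, 74 mm wide, 88 mm tall, loose, a bystander. Origin at the centre of its underside.
Mind the look-alikes: they are no part of the job. Leave any orange look-alike of the part that bears mug_mouth alone. There is more than one size of the part that bears dabber_middle; the job needs the smaller.

How it is judged:
By the outcome, as a careful person would: the job done as asked, in the order asked, and still so for the second after the job is handed in, with the robot touching nothing.
It also fails if it takes over 69 s, if anything falls off the work surface, if the arm or the gripper's body presses on something with over 40 N, if the wrist force passes 120 N, or if a joint passes its speed limit or range.

## Robot

A 6-joint arm with a two-finger parallel gripper is mounted at the origin on the work surface; the furniture and walls round the work are solid. World frame = base frame: x ahead of the robot, y to its left, z up, the work surface at z = 0. Lengths are in mm, angles in rad, forces in N, time in s.
With the tool pointing down it reaches from about 350 to 775 mm from the base axis. Payload 7.3 kg.
Tool frame: the origin (TCP) lies at the very end of the fingers, on their centre line; the grasp point (between the pads) lies 19 mm behind it; x points along the fingers, z is the direction in which the jaws open and shut, and the axes are right-handed (so a half turn about x gives the same grasp; the last joint's range is limited). The gripper opens to 92 mm and grips with 3 to 60 N. Pads are 19 mm wide; open, the fingers measure 130 mm over their backs; the gripper's body (75 mm by 190 mm) begins 47 mm behind the grasp point.
Start: joints at [1.117, 0.342, 1.524, -0, 1.275, -0.146], TCP at [159.041, 500.351, 226.741] pointing down, gripper open.
Joint ranges: [-2.53, 2.53], [-0.77, 2.02], [0.04, 2.7], [-1, 4.14], [0.28, 2.66], [-3.11, 3.11]. Speed limits (rad/s): [2.57, 2.57, 3.14, 3.14, 3.14, 3.14].

## Interface

Orientations are given as [roll, pitch, yaw] about the fixed x, y, z axes, in that order (R = Rz(yaw) Ry(pitch) Rx(roll)).
In Python, from plant import * gives the robot as it stands.
- The arm moves only by the tool carry_out, never from a script. Its argument "rows" is a list of rows, each a list of 4 numbers: the shift along the world's x, y, z in mm, then the turn about the world's z in degrees. In form: [[x, y, z, twist], ...]. A call has 1 to 20 rows; each row is the pose to reach, as a shift and turn from the pose measured when the call began; what a row does not reach only later rows make up. A row lasts 1/12 s, in which the tool goes at most 41.7 mm and 7.16 degrees, less where a joint would pass 70% of its speed; a pose out of reach is approached as far as the arm can. A call with a gripper value outside its range is refused whole. "hand" is the finger opening in mm, from 0 to 91.8, set as the call begins (left out, the last holds). The fingers move at their own pace and stop on an object; the grip force is fixed at half the most. Time passes only in rows, so rows that repeat a pose let the fingers close. It gives the time, the measured TCP pose, the force and the opening at its end, in the units of the state.
- get_obs(): the state, without advancing time (a new reading comes with each control period).
- capture(name): name is "side" or "top" or "wrist"; returns the picture (400x640x3 uint8, red, green, blue); there is no depth.
- camera_info(name): a dict with "camera_matrix" (3x3 intrinsics, pixels), "pose" (4x4, takes a point from camera to world coordinates); the wrist camera has in their place "mount" (4x4, takes a point from camera to tool coordinates, whose origin is the TCP and whose axes are the tool frame's). Camera axes: x right, y down, z forward; pixel columns grow to the right and rows downward; lengths in mm; the calibration is good to about 2 mm. The wrist camera is an equidistant fisheye: a pixel r from the principal point sees the ray r / f radians off the axis. A picture is of the moment at which its call begins: read the wrist's pose just before it. camera_info takes no time and is no camera call.
- close_job(): hands the job in, once; it reports no verdict.
The state is a dict: "time": time; "joint_positions": joint angles; "dq": joint speeds; "tau": joint torques, N m; "tool_pos": TCP position; "tcp_rot": TCP orientation; "contact_force": force on the tool from outside, world axes, zero at the start; "moment": the same for the moment, N m; "grip_width": finger opening in mm.
Only numpy, scipy, OpenCV 4.12 (cv2) and the standard library are available. Lean on these libraries where they do the work, as an engineer would, in place of code of your own. Each camera call takes 0.05 s, during which the arm holds its last target. There are 200 camera calls.

## Working session

There is one attempt and no reset: what is moved stays moved. The work goes in short steps, Python scripts to look and compute and a tool call to move; the robot and the scene stay as the last step left them, time stands still between calls to the robot, and variables do not carry over. Pictures are saved under pics/ and viewed, about 8 in all and at most 12, crops included, and the job is handed in when it is done.

Besides the shell and the picture viewer there is one more tool, called after "Request:" as name(argument=value, ...), one argument or row to a line, values as JSON. carry_out: Moves the arm, as the interface text tells. Its arguments: {"type":"object","properties":{"rows":{"type":"array"},"hand":{"type":"number"}},"required":["rows"]}

```bash
mkdir -p pics
python3 - <<'E'
from plant import *
import cv2
o=get_obs();print({k:o[k] for k in('time','tool_pos','tcp_rot','grip_width','contact_force')})
for n in('top','side'):
    i=camera_info(n);print(n,i['camera_matrix'],i['pose'])
    cv2.imwrite(f'pics/{n}0.png',capture(n)[:,:,::-1])
i=camera_info('wrist');print(i)
E
```

```text
{'time': 0.0, 'tool_pos': array([158.85130437, 499.97381471, 226.05385665]), 'tcp_rot': array([ 2.99391796,  1.56930198, -2.02626199]), 'grip_width': 91.9890610268975, 'contact_force': array([0.28832686, 0.24878832, 0.82809031])}
top [[360.98797864   0.         319.9897671 ]
 [  0.         360.98797864 199.90260521]
 [  0.           0.           1.        ]] [[ 1.63256715e-02 -9.79948462e-01  1.98581179e-01  3.17589385e+02]
 [-9.99863742e-01 -1.64857463e-02  8.47337125e-04 -2.42791246e+01]
 [ 2.44341223e-03 -1.98567954e-01 -9.80084077e-01  1.12158783e+03]
 [ 0.00000000e+00  0.00000000e+00  0.00000000e+00  1.00000000e+00]]
side [[490.45738074   0.         324.62776568]
 [  0.         490.45738074 207.94155612]
 [  0.           0.           1.        ]] [[ 8.81394682e-01 -2.29549961e-01  4.12856186e-01  3.46261447e+01]
 [-4.72016082e-01 -4.62304338e-01  7.50650063e-01 -9.09697269e+02]
 [ 1.85535126e-02 -8.56493733e-01 -5.15823858e-01  7.23121914e+02]
 [ 0.00000000e+00  0.00000000e+00  0.00000000e+00  1.00000000e+00]]
{'camera_matrix': array([[309.70691629,   0.        , 318.2774779 ],
       [  0.        , 309.70691629, 196.80423543],
       [  0.        ,   0.        ,   1.        ]]), 'mount': array([[ 2.94019051e-04, -2.45982854e-01,  9.69274135e-01,
        -1.58450113e+02],
       [ 4.25030699e-04, -9.69274059e-01, -2.45982964e-01,
         6.64212788e+01],
       [ 9.99999866e-01,  4.84294940e-04, -1.80434775e-04,
        -3.67536458e-01],
       [ 0.00000000e+00,  0.00000000e+00,  0.00000000e+00,
         1.00000000e+00]])}
```

View pics/top0.png

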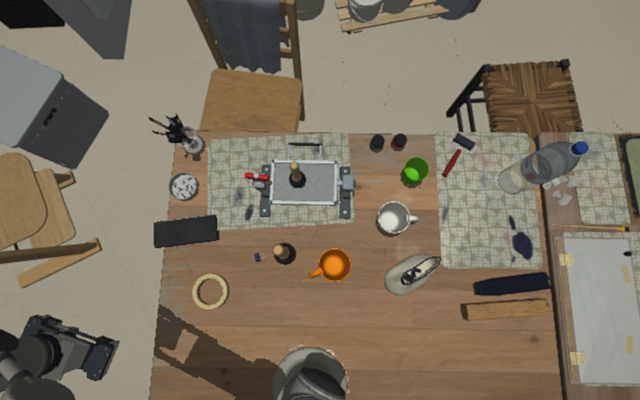

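View pics/side0.png

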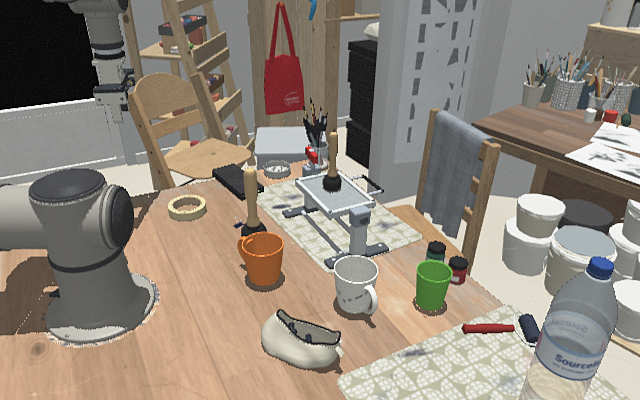

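Top view: the dabber on the plate is at (297,172), with a look-alike dabber on the table at (284,253). The white mug is at (394,218), with an orange look-alike at (333,264). The tumbler is at (415,171) and the red knob at (256,176). I'm choosing the dabber on the plate and the white mug, and checking both in one close crop.

Run:
```python
import cv2,numpy as np
t=cv2.imread('pics/top0.png')[130:290,235:435];s=cv2.imread('pics/side0.png')[125:325,230:460]
a=cv2.resize(t,None,fx=2,fy=2,interpolation=2);a=cv2.resize(t,(720,576),interpolation=2)
cv2.imwrite('pics/c1.png',a)
cv2.imwrite('pics/c2.png',cv2.resize(s,None,fx=3,fy=3,interpolation=2)[:600])
```

```text
(no output)
```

View pics/c1.png

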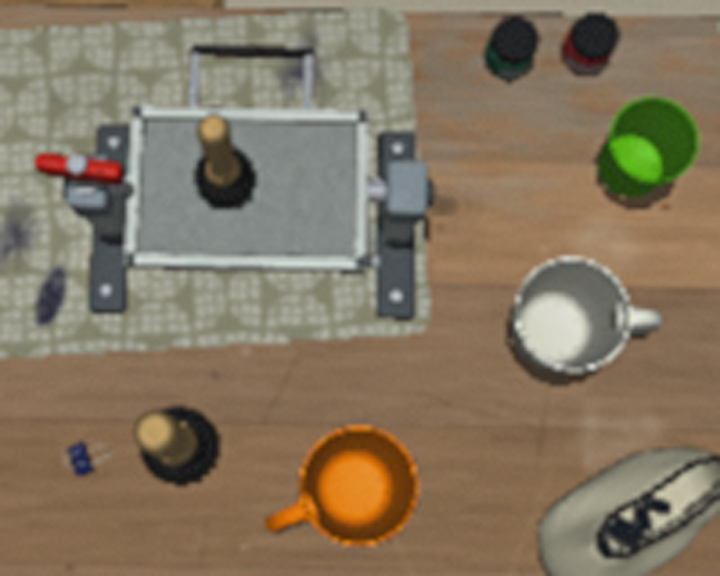

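View pics/c2.png

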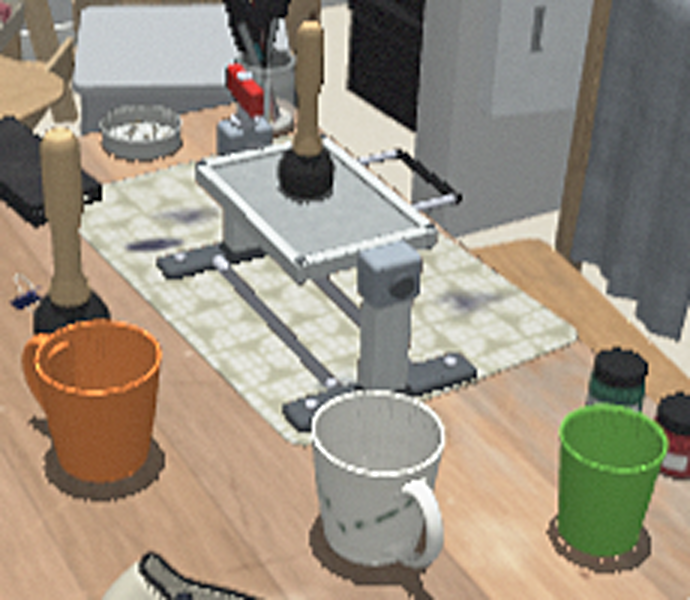

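```bash
cat > h.py <<'E'
from plant import *
import numpy as np, cv2
def ray(n,uv):
    i=camera_info(n);K=i['camera_matrix'];T=i['pose']
    return T[:3,3],T[:3,:3]@np.linalg.solve(K,[*uv,1])
def atz(n,uv,z):
    o,d=ray(n,uv);return np.round(o+d*(z-o[2])/d[2],1)
def tri(a,b):
    o1,d1=ray('top',a);o2,d2=ray('side',b)
    s=np.linalg.lstsq(np.c_[d1,-d2],o2-o1,rcond=None)[0]
    p,q=o1+s[0]*d1,o2+s[1]*d2
    return np.round((p+q)/2,1),np.round(np.linalg.norm(p-q),1)
def wray(uv,pos,rpy):
    from scipy.spatial.transform import Rotation as R
    i=camera_info('wrist');K=i['camera_matrix'];M=i['mount']
    v=(np.array(uv)-K[:2,2])/K[0,0];r=np.hypot(*v)
    d=np.r_[v/r*np.sin(r),np.cos(r)] if r>1e-9 else np.array([0,0,1.])
    Rt=R.from_euler('xyz',rpy).as_matrix()
    return Rt@M[:3,3]+pos, Rt@M[:3,:3]@d
E
python3 - <<'E'
from h import *
c1=lambda u,v:(235+(u+.5)/3.6-.5,130+(v+.5)/3.6-.5)
c2=lambda u,v:(230+(u+.5)/3-.5,125+(v+.5)/3-.5)
print('dab head',atz('top',c1(225,180),144),'top',atz('top',c1(213,127),274), tri(c1(213,127),c2(312,25)))
print('mug',atz('top',c1(572,317),95),tri(c1(572,317),c2(378,432)))
print('bar',[atz('top',c1(u,50),120) for u in(193,252,312)])
print('plate',[atz('top',c1(*p),129) for p in((137,115),(362,115),(367,263),(130,263))])
print('knob',tri(c1(79,167),c2(246,94)),[atz('top',c1(*p),190) for p in((38,160),(123,173))])
print('post -y',atz('top',c1(408,187),140),'tumbler',tri(c1(655,138),c2(613,437)))
print('bigdab top',tri(c1(153,430),c2(60,135)), 'orange',atz('top',c1(358,487),95))
E
```

```text
dab head [572.4  41.4 144. ] top [575.5  41.8 274. ] (array([576.8,  41.5, 272.8]), np.float64(2.1))
mug [ 477.  -235.6   95. ] (array([ 478.9, -236.7,   93.8]), np.float64(3.8))
bar [array([687.1,  72.1, 120. ]), array([687.9,  24.2, 120. ]), array([688.7, -24.5, 120. ])]
plate [array([628.5, 113.9, 129. ]), array([631.5, -65.2, 129. ]), array([511.5, -70. , 129. ]), array([508.4, 114.3, 129. ])]
knob (array([574.8, 150.8, 167.3]), np.float64(0.5)) [array([573.3, 177.4, 190. ]), array([564.4, 113.9, 190. ])]
post -y [ 570.2 -101.   140. ] tumbler (array([ 628.7, -309.3,   87.8]), np.float64(0.3))
bigdab top (array([375.9,  82.7, 201.2]), np.float64(1.4)) orange [340.6 -65.9  95. ]
```

The small dabber stands on the plate; the one on the table is bigger. I measured the dabber at about (575,41.5), the mug at (478,-236), the bar at (688,24,120) and the knob at (575,151,167). Next I move above the dabber.

Request:
carry_out(
  rows=[
    [20,-23,30,-4],
    [50,-55,60,-8],
    [90,-97,90,-15],
    [125,-137,104,-22],
    [160,-176,104,-29],
    [195,-215,104,-36],
    [230,-253,104,-43],
    [265,-292,104,-50],
    [300,-330,104,-57],
    [330,-364,104,-64],
    [360,-397,104,-70],
    [385,-424,104,-72.5],
    [405,-446,104,-72.5],
    [416,-458.5,104,-72.5],
    [416,-458.5,104,-72.5],
    [416,-458.5,104,-72.5],
    [416,-458.5,104,-72.5],
  ],
  hand=70,
)

```text
time: 1.52
tool_pos: [577.0, 37.5, 328.2]
tcp_rot: [-2.86, 1.567, -2.867]
contact_force: [-0.2, 0.2, -0.6]
grip_width: 70.2
```

Run:
```python
from h import *
o=get_obs();print(o['time'],o['tool_pos'],o['tcp_rot'],o['joint_positions'])
cv2.imwrite('pics/w1.png',capture('wrist')[:,:,::-1])
```

```text
1.5167 [577.03726078  37.47337159 328.20666746] [-2.86013437  1.56749644 -2.8672845 ] [-6.70466652e-02  3.94004494e-01  1.17028387e+00 -1.10473294e-03
  1.58041378e+00 -5.99054433e-02]
```

View pics/w1.png

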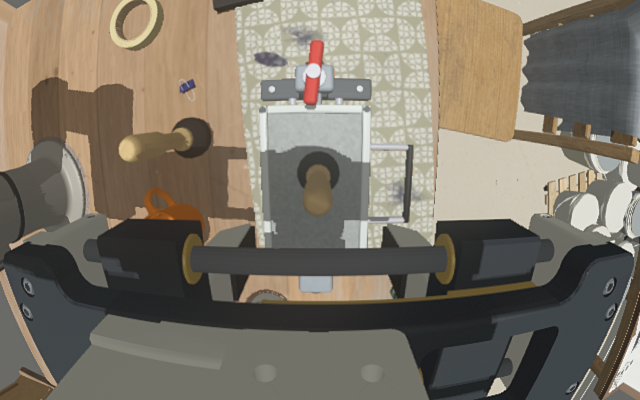

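Wrist view: dabber top at about (318,208), its head at (318,170), knob at (313,72), and the handle bar from (410,147) to (407,220).

Run:
```python
from h import *
o=get_obs();p,r=o['tool_pos'],o['tcp_rot']
def f(uv,z):
    a,d=wray(uv,p,r);return np.round(a+d*(z-a[2])/d[2],1)
print('dab top',f((318,208),274),'head',f((318,170),144))
print('knob',f((313,72),180),f((318,42),180),f((310,102),180),'bar',f((411,147),120),f((408,184),120),f((407,220),120))
print('rim',f((265,109),129),f((366,109),129))
```

```text
dab top [574.6  42.8 274. ] head [574.   49.1 144. ]
knob [569.8 153.  180. ] [574.9 183.9 180. ] [566.7 122.9 180. ] bar [687.3  74.1 120. ] [685.7  27.9 120. ] [687.7 -19.2 120. ]
rim [513.2 119.  129. ] [629.4 118.2 129. ]
```

Request:
carry_out(
  rows=[
    [-2,4.5,-10,0],
    [-2,4.5,-30,0],
    [-2,4.5,-50,0],
    [-2,4.5,-70,0],
    [-2,4.5,-85,0],
    [-2,4.5,-95,0],
    [-2,4.5,-101,0],
    [-2,4.5,-101,0],
    [-2,4.5,-101,0],
    [-2,4.5,-101,0],
  ],
)

```text
time: 2.4
tool_pos: [574.1, 44.3, 228.7]
tcp_rot: [3.046, 1.569, 3.041]
contact_force: [0.5, -0.5, 1.1]
grip_width: 70.0
```

Request:
carry_out(
  rows=[
    [0,0,0,0],
    [0,0,0,0],
    [0,0,0,0],
    [0,0,0,0],
    [0,0,0,0],
    [0,0,0,0],
    [0,0,0,0],
    [0,0,0,0],
    [0,0,0,0],
    [0,0,0,0],
  ],
  hand=10,
)

```text
time: 3.23
tool_pos: [574.1, 44.2, 228.5]
tcp_rot: [3.049, 1.569, 3.044]
contact_force: [0.9, -0.6, -0.1]
grip_width: 22.6
```

Request:
carry_out(
  rows=[
    [0,0,5,0],
    [0,0,15,0],
    [0,0,30,0],
    [0,0,45,0],
    [-5,-12,60,0],
    [-13,-37,60,0],
    [-23,-67,60,0],
    [-34,-100,60,0],
    [-45,-132,60,0],
    [-56,-165,60,0],
    [-68,-198,60,0],
    [-79,-230,60,0],
    [-88,-256,60,0],
    [-93,-272,60,0],
    [-96,-280,60,0],
    [-96,-280,60,0],
    [-96,-280,60,0],
    [-96,-280,60,0],
  ],
)

```text
time: 4.73
tool_pos: [478.5, -234.7, 288.9]
tcp_rot: [2.837, 1.569, 2.832]
contact_force: [0.6, 0.8, -1.5]
grip_width: 22.6
```

Run:
```python
from h import *
o=get_obs();print(o['time'],o['tool_pos'],o['tcp_rot'],o['contact_force'],o['grip_width'])
w=capture('wrist')[:,:,::-1];s=capture('side')[:,:,::-1]
im=np.zeros((600,800,3),np.uint8)
im[:300,:480]=w[:300,80:560]
c=cv2.resize(s[150:330,270:440],None,fx=1.65,fy=1.65,interpolation=2);im[300:300+c.shape[0],:c.shape[1]]=c
t=capture('top')[:,:,::-1]
c=cv2.resize(t[150:250,330:460],None,fx=3,fy=3,interpolation=2);im[300:600,300:690]=c
cv2.imwrite('pics/m1.png',im)
```

```text
4.7333 [ 478.48089986 -234.67494144  288.87417039] [2.83676195 1.56904896 2.83232637] [ 0.64209464  0.81773116 -1.50045234] 22.627259722812813
```

View pics/m1.png

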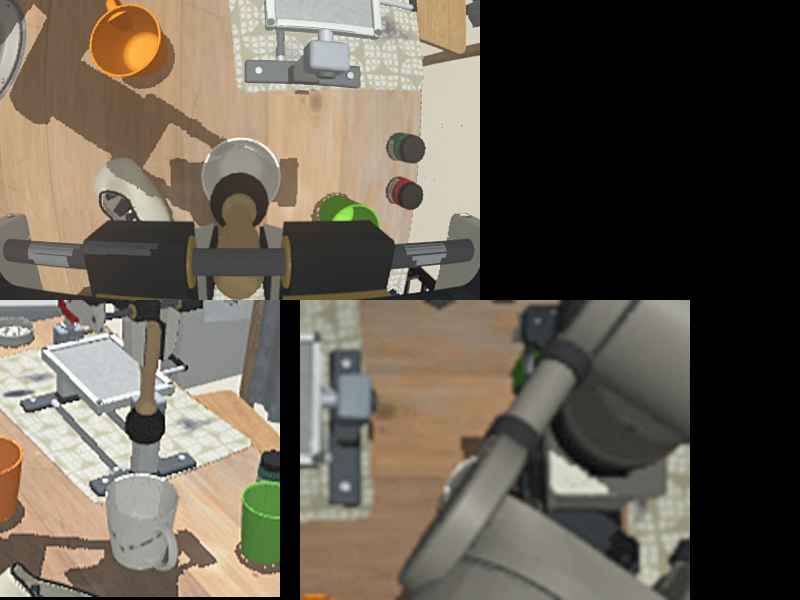

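The wrist crop (x offset 80) shows the mug rim spanning x 202–280 with its top at y 138, so its centre is at about (321,176). The dabber head spans x 212–267 with its top at y 173. The side crop shows the dabber hanging nearly upright above the mug.

Run:
```python
from h import *
o=get_obs();p,r=o['tool_pos'],o['tcp_rot']
def f(uv,z):
    a,d=wray(uv,p,r);return np.round(a+d*(z-a[2])/d[2],1)
print('rim far',f((321,138),95),'l',f((282,174),95),'r',f((360,174),95))
print('head l',f((292,199),204),f((347,199),204),'headtop far',f((320,173),204))
# side: mug rim & head centre
s=lambda u,v:((u+.5)/1.65-.5+270,(v-300+.5)/1.65-.5+150)
print('side rim',atz('side',s(143,487),95)); 
a,d=ray('side',s(146,426)); print('head in side at y=-234.7',np.round(a+d*(-234.7-a[1])/d[1],1))
```

```text
rim far [ 480.6 -189.8   95. ] l [ 435.4 -231.1   95. ] r [ 525.8 -231.3   95. ]
head l [ 456.2 -232.6  204. ] [ 501.  -232.7  204. ] headtop far [ 479.1 -211.3  204. ]
side rim [ 491.3 -223.    95. ]
head in side at y=-234.7 [ 482.2 -234.7  197.1]
```

Request:
carry_out(
  rows=[
    [2,-1.5,-10,0],
    [2,-1.5,-30,0],
    [2,-1.5,-50,0],
    [2,-1.5,-70,0],
    [2,-1.5,-85,0],
    [2,-1.5,-100,0],
    [2,-1.5,-115,0],
    [2,-1.5,-130,0],
    [2,-1.5,-142,0],
    [2,-1.5,-152,0],
    [2,-1.5,-160,0],
    [2,-1.5,-165,0],
    [2,-1.5,-168,0],
    [2,-1.5,-168,0],
    [2,-1.5,-168,0],
    [2,-1.5,-168,0],
  ],
)

```text
time: 6.22
tool_pos: [480.8, -236.4, 121.3]
tcp_rot: [-2.771, 1.57, -2.775]
contact_force: [-0.5, -0.5, -1.1]
grip_width: 22.4
```

Request:
carry_out(
  rows=[
    [0,0,-1,0],
    [0,0,-2,0],
    [0,0,-3,0],
    [0,0,-4,0],
    [0,0,-4,0],
    [0,0,-4,0],
  ],
)

```text
time: 6.72
tool_pos: [480.8, -236.4, 117.2]
tcp_rot: [-2.871, 1.57, -2.875]
contact_force: [-0.5, 0.2, -1.1]
grip_width: 22.4
```

Request:
carry_out(
  rows=[
    [0,0,-1,0],
    [0,0,-2,0],
    [0,0,-3,0],
    [0,0,-3,0],
    [0,0,-3,0],
  ],
)

```text
time: 7.13
tool_pos: [480.7, -236.3, 114.1]
tcp_rot: [-3.055, 1.57, -3.059]
contact_force: [-0.1, 0.3, -1.0]
grip_width: 22.3
```

Request:
carry_out(
  rows=[
    [0,0,-0.5,0],
    [0,0,-1,0],
    [0,0,-1,0],
    [0,0,-1,0],
  ],
)

```text
time: 7.47
tool_pos: [480.7, -236.3, 113.1]
tcp_rot: [-3.049, 1.57, -3.053]
contact_force: [-0.3, 0.8, -1.3]
grip_width: 22.6
```

Request:
carry_out(
  rows=[
    [0,0,-0.5,0],
    [0,0,-1,0],
    [0,0,-1,0],
    [0,0,-1,0],
  ],
)

```text
time: 7.8
tool_pos: [480.7, -236.3, 112.1]
tcp_rot: [-3.059, 1.569, -3.062]
contact_force: [0.0, -0.3, -1.1]
grip_width: 22.6
```

Request:
carry_out(
  rows=[
    [0,0,-0.4,0],
    [0,0,-0.8,0],
    [0,0,-0.8,0],
    [0,0,-0.8,0],
  ],
)

```text
time: 8.13
tool_pos: [480.9, -236.5, 111.9]
tcp_rot: [-2.395, 1.57, -2.399]
contact_force: [-0.8, 0.4, 6.1]
grip_width: 22.3
```

Contact came at the expected height with 6 N. Releasing in two stages.

Request:
carry_out(
  rows=[
    [0,0,0.3,0],
    [0,0,0.3,0],
    [0,0,0.3,0],
    [0,0,0.3,0],
  ],
  hand=30,
)

```text
time: 8.47
tool_pos: [480.9, -236.4, 112.1]
tcp_rot: [-2.645, 1.57, -2.649]
contact_force: [-0.2, -0.0, 0.7]
grip_width: 29.6
```

Request:
carry_out(
  rows=[
    [0,0,0,0],
    [0,0,0,0],
    [0,0,0,0],
    [0,0,0,0],
    [0,0,3,0],
    [0,0,12,0],
    [0,0,30,0],
    [0,0,55,0],
    [0,0,85,0],
    [0,0,115,0],
    [0,0,145,0],
    [0,0,145,0],
    [0,0,145,0],
  ],
  hand=70,
)

```text
time: 9.55
tool_pos: [481.5, -236.9, 259.6]
tcp_rot: [-0.784, 1.566, -0.788]
contact_force: [0.5, -0.4, -0.2]
grip_width: 70.1
```

Run:
```python
from h import *
o=get_obs();print(o['time'],o['tool_pos'],o['contact_force'])
w=capture('wrist')[:,:,::-1];s=capture('side')[:,:,::-1]
im=np.zeros((600,800,3),np.uint8)
im[:300,:480]=w[:300,80:560]
c=cv2.resize(s[150:330,270:470],None,fx=1.65,fy=1.65,interpolation=2);im[300:300+c.shape[0],:c.shape[1]]=c
cv2.imwrite('pics/m2.png',im)
```

```text
9.55 [ 481.53728056 -236.87233293  259.58868482] [ 0.5414899  -0.42793263 -0.23306998]
```

View pics/m2.png

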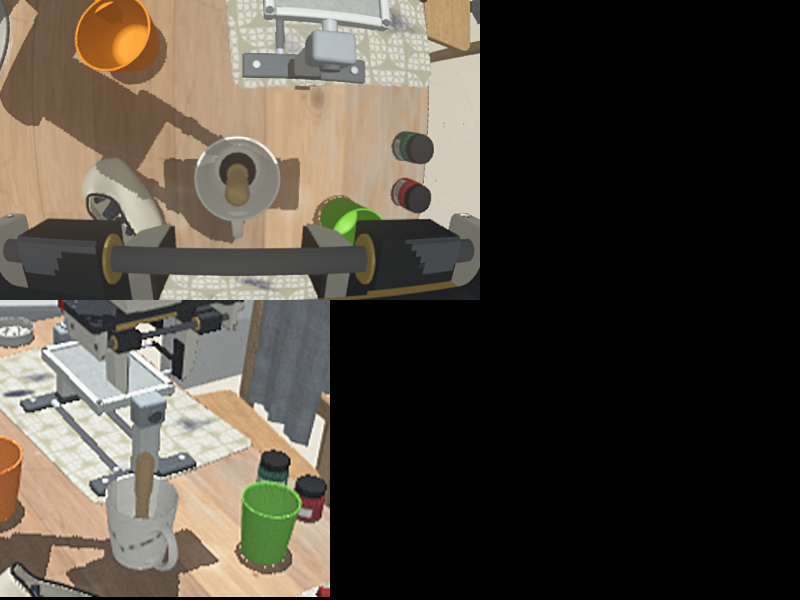

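The dabber stands upright in the mug at wrist crop (236,180), clear of the rim, and the tumbler is untouched. Now to the handle bar.

Request:
carry_out(
  rows=[
    [15,19,0,0],
    [38,48,0,0],
    [60,77,0,0],
    [82,105,0,0],
    [105,134,0,0],
    [127,162,0,0],
    [150,191,0,0],
    [172,220,0,0],
    [190,243,0,0],
    [202,257,0,0],
    [205.5,262,-20,0],
    [205.5,262,-50,0],
    [205.5,262,-75,0],
    [205.5,262,-80,0],
    [205.5,262,-80,0],
    [205.5,262,-80,0],
  ],
  hand=40,
)

```text
time: 10.98
tool_pos: [686.1, 25.7, 177.0]
tcp_rot: [3.099, 1.569, 3.095]
contact_force: [0.5, -0.7, -0.9]
grip_width: 40.0
```

Run:
```python
from h import *
o=get_obs();print(o['time'],o['tool_pos'],o['tcp_rot'])
w=capture('wrist')[:,:,::-1]
cv2.imwrite('pics/b1.png',w[:330])
```

```text
10.9833 [686.11172858  25.68761523 177.04146787] [3.09916739 1.5690361  3.09515065]
```

View pics/b1.png

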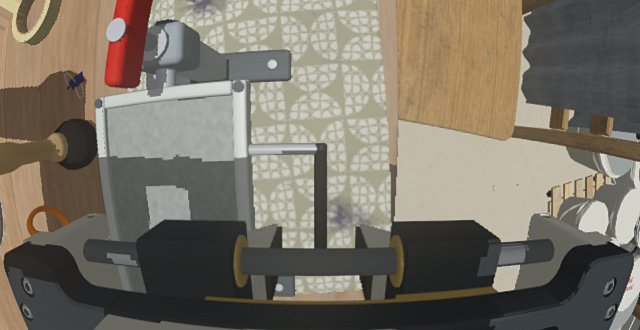

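The bar runs at about (321,200), centred between the fingers. I lower onto it and grip.

Request:
carry_out(
  rows=[
    [1,0,-15,0],
    [1,0,-35,0],
    [1,0,-55,0],
    [1,0,-68,0],
    [1,0,-75,0],
    [1,0,-75,0],
    [1,0,-75,0],
    [1,0,-75,0],
  ],
)

```text
time: 11.7
tool_pos: [688.7, 25.5, 105.2]
tcp_rot: [-0.083, 1.567, -0.087]
contact_force: [0.4, 0.1, 0.5]
grip_width: 39.9
```

Request:
carry_out(
  rows=[
    [0,0,0,0],
    [0,0,0,0],
    [0,0,0,0],
    [0,0,0,0],
    [0,0,0,0],
    [0,0,0,0],
    [0,0,0,0],
    [0,0,0,0],
  ],
  hand=0,
)

```text
time: 12.37
tool_pos: [687.4, 25.5, 105.3]
tcp_rot: [-0.541, 1.57, -0.545]
contact_force: [-5.4, -0.1, 2.6]
grip_width: 8.9
```

Request:
carry_out(
  rows=[
    [-0.2,0,6,0],
    [-1.4,0,18,0],
    [-4,0,30,0],
    [-7.6,0,41,0],
    [-12.5,0,52,0],
    [-18.6,0,62.6,0],
    [-25.7,0,72.4,0],
    [-33.7,0,81.3,0],
    [-42.6,0,89.4,0],
    [-52.4,-1,96.5,0],
    [-62.8,-1,102.5,0],
    [-73.8,-1,107.4,0],
    [-85.2,-1,111.1,0],
    [-97,-1,113.6,0],
    [-109,-1,114.8,0],
    [-115,-1,115,0],
    [-115,-1,115,0],
    [-115,-1,115,0],
  ],
)

```text
time: 13.87
tool_pos: [572.0, 25.7, 223.3]
tcp_rot: [0.3, 1.567, 0.296]
contact_force: [-1.0, 5.8, 10.3]
grip_width: 8.9
```

Request:
carry_out(
  rows=[
    [-6,0,-2,0],
    [-18,0,-4,0],
    [-30,0,-7,0],
    [-41,0,-10.5,0],
    [-52,0,-15.5,0],
    [-62.6,0,-21.5,0],
    [-72.4,0,-28.5,0],
    [-81.3,0,-36.5,0],
    [-89.4,0,-45.5,0],
    [-96.5,-1,-55,0],
    [-102.5,-1,-65,0],
    [-107.4,-1,-76,0],
    [-111.1,-1,-87.5,0],
    [-113.6,-1,-99.5,0],
    [-114.8,-1,-111,0],
    [-115,-1,-117,0],
    [-115,-1,-118,0],
    [-115,-1,-118,0],
  ],
)

```text
time: 15.37
tool_pos: [457.3, 25.4, 106.5]
tcp_rot: [0.364, 1.564, 0.36]
contact_force: [3.5, 6.2, 4.4]
grip_width: 8.7
```

Request:
carry_out(
  rows=[
    [0,0,-1,0],
    [0,0,-2,0],
    [0,0,-2,0],
    [0,0,-2,0],
  ],
)

```text
time: 15.7
tool_pos: [457.4, 25.4, 106.3]
tcp_rot: [0.266, 1.563, 0.262]
contact_force: [-2.0, 2.7, 15.0]
grip_width: 8.7
```

Request:
carry_out(
  rows=[
    [0,0,0,0],
    [0,0,0,0],
    [0,0,0,0],
    [0,0,5,0],
    [0,0,20,0],
    [0,0,45,0],
    [0,0,80,0],
    [10,10,115,0],
    [35,35,130,0],
    [60,60,130,-4],
    [85,80,130,-8],
    [105,85,130,-8],
    [114,90,130,-8],
    [114,90,130,-8],
    [114,90,130,-8],
    [114,90,130,-8],
  ],
  hand=40,
)

```text
time: 17.03
tool_pos: [570.5, 115.0, 236.1]
tcp_rot: [0.239, 1.564, 0.096]
contact_force: [-0.3, 0.2, 0.4]
grip_width: 40.0
```

Run:
```python
from h import *
o=get_obs();print(o['time'],o['tool_pos'],o['tcp_rot'],o['contact_force'])
w=capture('wrist')[:,:,::-1];s=capture('side')[:,:,::-1]
im=np.zeros((600,800,3),np.uint8)
im[:300,:480]=w[:300,80:560]
c=cv2.resize(s[130:230,270:420],None,fx=3,fy=3,interpolation=2);im[300:600,:450]=c
cv2.imwrite('pics/k1.png',im)
```

```text
17.0333 [570.5330257  114.97771803 236.14589498] [0.23892617 1.56424794 0.09550746] [-0.25706464  0.19441376  0.37141579]
```

View pics/k1.png

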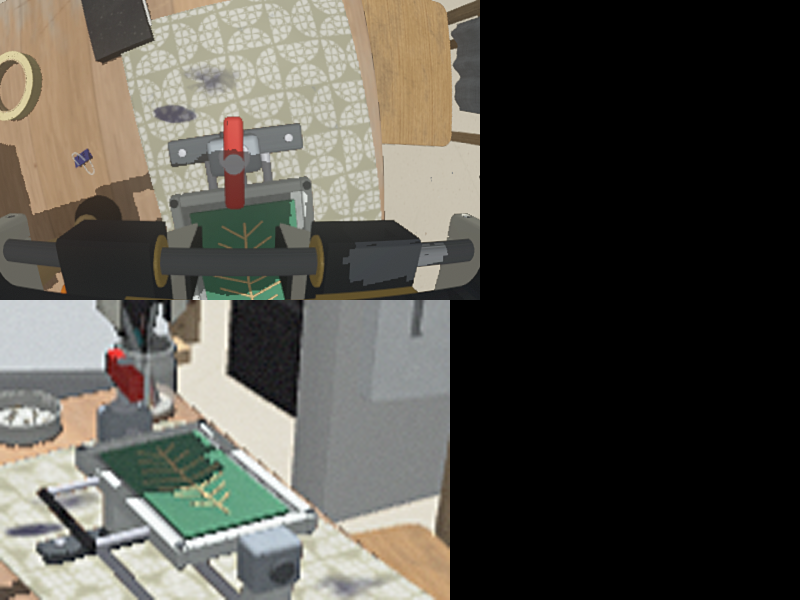

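The green face is up and the plate looks level. In the wrist crop the knob bar is aligned with the fingers, from (233,118) to (234,207), with its stud at (233,163), which is full-image (313,163).

Run:
```python
from h import *
o=get_obs();p,r=o['tool_pos'],o['tcp_rot']
def f(uv,z):
    a,d=wray(uv,p,r);return np.round(a+d*(z-a[2])/d[2],1)
for z in(167,180):print(z,f((313,163),z),f((313,118),z),f((314,207),z))
s=lambda u,v:((u+.5)/3-.5+270,(v-300+.5)/3-.5+130)
print('side knob end top +y/-y',[atz('side',s(*q),180) for q in((115,352),(137,374))])
print('handle bar ends (side)',[atz('side',s(*q),120) for q in((42,492),(93,546))])
```

```text
167 [571.4 148.7 167. ] [576.3 181.7 167. ] [567.2 115.  167. ]
180 [571.8 150.5 180. ] [576.4 181.6 180. ] [567.8 118.7 180. ]
side knob end top +y/-y [array([579.7, 181.9, 180. ]), array([576.1, 131.6, 180. ])]
handle bar ends (side) [array([458.3,  74.4, 120. ]), array([458.9, -21.9, 120. ])]
```

Request:
carry_out(
  rows=[
    [1.2,15,0,0],
    [1.2,30,-5,0],
    [1.2,34.5,-20,0],
    [1.2,34.5,-40,0],
    [1.2,34.5,-58,0],
    [1.2,34.5,-72,0],
    [1.2,34.5,-80,0],
    [1.2,34.5,-85,0],
    [1.2,34.5,-85,0],
    [1.2,34.5,-85,0],
  ],
)

```text
time: 17.97
tool_pos: [572.2, 149.3, 152.3]
tcp_rot: [0.249, 1.562, 0.105]
contact_force: [0.8, 0.6, 0.4]
grip_width: 40.3
```

Request:
carry_out(
  rows=[
    [0,0,0,0],
    [0,0,0,0],
    [0,0,0,0],
    [0,0,0,0],
    [0,0,0,0],
    [0,0,0,0],
  ],
  hand=0,
)

```text
time: 18.47
tool_pos: [572.6, 149.2, 152.7]
tcp_rot: [0.242, 1.561, 0.098]
contact_force: [2.3, -0.8, 1.4]
grip_width: 13.8
```

Request:
carry_out(
  rows=[
    [0,0,0,-4],
    [0,0,0,-9],
    [0,0,0,-14],
    [0,0,0,-19],
    [0,0,0,-24],
    [0,0,0,-29],
    [0,0,0,-34],
    [0,0,0,-39],
    [0,0,0,-44],
    [0,0,0,-49],
    [0,0,0,-54],
    [0,0,0,-59],
    [0,0,0,-63],
    [0,0,0,-66],
    [0,0,0,-68],
    [0,0,0,-70],
    [0,0,0,-70],
    [0,0,0,-70],
  ],
)

```text
time: 19.97
tool_pos: [571.1, 150.5, 152.7]
tcp_rot: [-0.053, 1.564, -1.419]
contact_force: [-5.0, 3.6, 3.2]
grip_width: 14.0
```

Jaw angle is now −78.3°, with about 4° left to the stop.

Request:
carry_out(
  rows=[
    [0,0,0,-1],
    [0,0,0,-2],
    [0,0,0,-3],
    [0,0,0,-4],
    [0,0,0,-4],
    [0,0,0,-4],
  ],
)

```text
time: 20.47
tool_pos: [571.0, 150.6, 152.7]
tcp_rot: [-0.079, 1.564, -1.515]
contact_force: [-0.6, 1.1, 1.2]
grip_width: 14.2
```

```bash
python3 -c "
from plant import *
o=get_obs();r=o['tcp_rot'];print(o['moment'],r[2]-r[0],o['tau'])"
```

```text
[ 0.34644458  0.29679448 -0.01735854] -1.4357197163765152 [-7.93752205e-01 -5.05177975e+01 -2.33521557e+01 -5.56331892e-01
 -2.71501215e-01  1.94650475e-02]
```

Request:
carry_out(
  rows=[
    [0,0,0,-1],
    [0,0,0,-2],
    [0,0,0,-3],
    [0,0,0,-3],
    [0,0,0,-3],
  ],
)

```text
time: 20.88
tool_pos: [570.9, 150.7, 152.7]
tcp_rot: [-0.083, 1.564, -1.57]
contact_force: [-1.2, 1.1, 1.4]
grip_width: 13.9
```

```bash
python3 -c "
from plant import *
o=get_obs();r=o['tcp_rot'];print(o['moment'],r[2]-r[0],o['tau'])"
```

```text
[0.20943748 0.27932474 0.49280898] -1.4876117413923047 [ -1.19828179 -50.61751842 -23.31365705  -0.23586927  -0.26942493
   0.56046937]
```

The moment rose to 0.49 N m, so the knob is on its stop. I release, lift and check.

Request:
carry_out(
  rows=[
    [0,0,0,0],
    [0,0,0,0],
    [0,0,0,0],
    [0,0,0,0],
    [0,0,5,0],
    [0,0,25,0],
    [0,0,55,0],
    [0,0,90,0],
    [-20,20,120,0],
    [-50,50,130,0],
    [-80,80,130,0],
    [-110,110,130,0],
    [-140,140,130,0],
    [-160,160,130,0],
    [-160,160,130,0],
    [-160,160,130,0],
  ],
  hand=50,
)

```text
time: 22.22
tool_pos: [410.0, 311.7, 283.4]
tcp_rot: [0.079, 1.564, -1.405]
contact_force: [0.2, -0.5, -0.7]
grip_width: 50.0
```

Run:
```python
from h import *
o=get_obs();print(o['time'],o['tool_pos'],o['contact_force'])
t=capture('top')[:,:,::-1];s=capture('side')[:,:,::-1]
im=np.zeros((600,800,3),np.uint8)
im[:360,:600]=cv2.resize(t[130:250,235:435],None,fx=3,fy=3,interpolation=2)
im[360:,:320]=cv2.resize(s[130:250,270:430],None,fx=2,fy=2,interpolation=2)
im[360:,320:640]=cv2.resize(s[215:335,310:470],None,fx=2,fy=2,interpolation=2)
cv2.imwrite('pics/f1.png',im)
```

```text
22.2167 [409.99469571 311.66990392 283.40349801] [ 0.24193859 -0.50606417 -0.66853307]
```

View pics/f1.png

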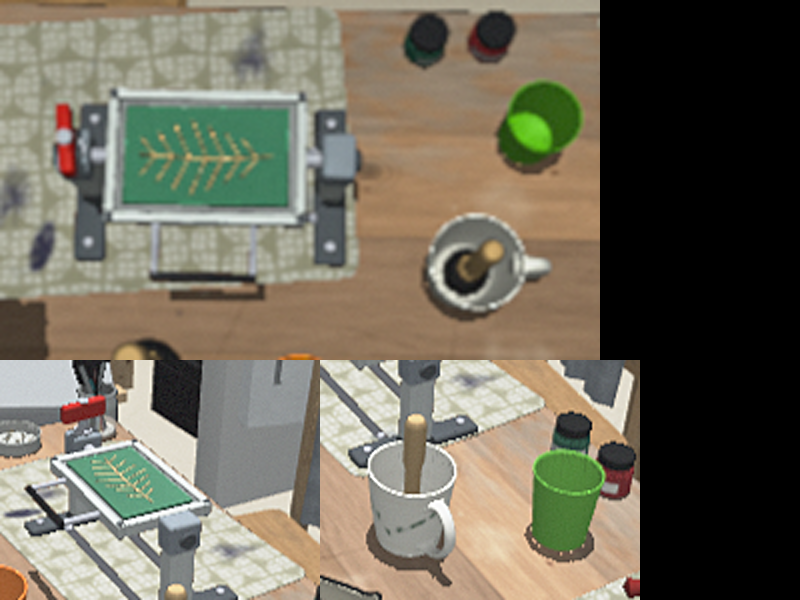

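The final view shows the green face up and level, with the bar on the −x side at (205,277). The knob bar lies across, (63,105) to (67,172). The dabber stands upright in the mug, and the tumbler hasn't moved. Handing in.

```bash
python3 -c "
from plant import *
print(close_job())"
```

```text
the job is handed in; nothing more can be done
None
```

The job is done and handed in at about 22 s of the 69 s allowed, with the gripper clear of everything.

- **Dabber:** I took the smaller dabber off the plate and lowered it to the floor of the white mug. It touched down at the expected height with about 6 N. I released it there, and the pictures show it standing upright in the upright mug.
- **Plate:** I swung it over by its handle onto its stop. It stopped moving as the push rose to 15 N, about 1 mm (0.5°) short of the mirrored handle height. The pictures show it level with the green face up.
- **Knob:** Only after that did I turn the red knob clockwise until the torque rose to 0.49 N m against the 0.08 needed to turn it. The jaws ended about 3° past the nominal stop, which I take as grip slip. In the last picture the bar reads about 3° off the frame's x axis, where I expected about 6°; I put this down to pixel reading.
- **Bystanders:** The tumbler, the orange mug and the larger dabber were not touched.

No check failed. The one apparent mismatch, a side-view mug position about 17 mm off, was my misreading of a pixel, and it agreed when re-read.

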